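# Stock the carton rail by height and close it with its sliding stop

### The job

Stock the aluminium carton rail: stand the sample pot and the three cartons in it in one row in order of height, the tallest against the fixed grey end plate and the shortest last, each standing upright on the rail's floor between its lips with the cartons square to the rail and their longer sides along it. Then slide the blue stop up until the row is closed with no gaps left, and let go. Never tip the sample pot over, and leave the saline bottle, the jar and the hand-held meter where they are.

Things in the scene. Friction and masses are not known exactly. Their poses are not given: they have to be found in the camera images.
- sample_pot: Capped white sample pot, upright: body 40 mm diameter up to 66 mm, cap 43 mm diameter, 84 mm tall. The tallest. About 0.03 kg. Origin: centre of its underside, z up.
- lancet_box: White carton with purple print, 52 mm (own x) by 72 mm (own y), 60 mm tall. Second in height. About 0.07 kg. Origin: centre of its underside.
- ampoule_box: White carton with green bands, 64 x 64 mm, 45 mm tall. Third in height. About 0.09 kg. Origin: centre of its underside.
- capillary_box: Low cream carton, 55 mm (own x) by 95 mm (own y), 28 mm tall. The lowest. About 0.06 kg. Origin: centre of its underside.
- carton_rail: Fixed aluminium channel, 92 mm (own x) by 400 mm (own y), open above. Origin: centre of its underside on the worktop. Floor 4 mm up; a lip along each long side, top 10 mm up, 86 mm clear between them, centred. Grey end plate at own -y: inner face at own y = -190 mm, top 64 mm up. The blue stop comes from the +y end. The closed-up row of all four is 271 mm long.
- stop (a joint): Travel of the blue sliding stop, in m: 0 fully open (face at the rail's own y = +155 mm, 345 mm from the end plate), growing towards the end plate (own -y); about 0.074 when it touches the closed-up row. Starts at 0 to 0.015, slides against 1.5 N of friction, stays where it is left. Its face plate is 80 mm wide, top 39 mm above the worktop.
- stop_grip (a point): Centre of the top of the stop's upright blue thumb grip, 68 mm above the worktop: a block 26 mm wide across the rail (own x), 16 mm along it, free all round from its top down to 40 mm above the worktop. It lies 24 mm behind the stop's face (towards the rail's own +y). Axes as the rail's.
- saline_bottle: Small saline bottle with a blue cap, 34 mm diameter, 79 mm tall; not part of the job. Origin: centre of its underside.
- the_hand_meter: White and blue hand-held meter with a yellow screen, 174 x 78 x 48 mm, lying; not part of the job. Origin: centre of its underside. It lies under the wall cabinet, which overhangs everything beyond x = 0.58 m to the left of y = 0, its underside 0.57 m above the worktop: keep the wrist and forearm clear of it.
- pill_jar: Small white jar with a white cap, 34 mm diameter, 46 mm tall; not part of the job. Origin: centre of its underside.
Not all that is in view belongs to the job. Leave any orange or turquoise look-alike of the sample_pot alone.

How it is judged:
By the outcome, as a careful person would: the job done as asked, in the order asked, and still so for the second after the job is handed in, with the robot touching nothing.
It also fails if it takes over 104 s, if anything falls off the work surface, if the arm or the gripper's body presses on something with over 40 N, if the wrist force passes 120 N, or if a joint passes its speed limit or range.

### The arm

A 7-joint arm with a two-finger parallel gripper is mounted at the origin on a cart in front of the work surface, level with it; the furniture and walls round the work are solid. World frame = base frame: x ahead of the robot, y to its left, z up, the work surface at z = 0. Lengths are in m, angles in rad, forces in N, time in s.
With the tool pointing down it reaches from about 0.425 to 0.875 m from the base axis. Payload 4.7 kg.
Tool frame: the origin (TCP) lies at the very end of the fingers, on their centre line; the grasp point (between the pads) lies 19 mm behind it; z points along the fingers, y is the line along which they close (so a half turn about z gives the same grasp; the last joint's range is limited). The gripper opens to 87 mm and grips with 3 to 60 N. Pads are 19 mm wide; open, the fingers measure 117 mm over their backs; the gripper's body (75 mm by 190 mm) begins 51 mm behind the grasp point.
Start: joints at [-1.212, 0.321, -0.07, 1.45, 0.023, 1.371, -0.057], TCP at [0.22, 0.612, 0.223] pointing down, gripper open.
Joint ranges: [-2.86, 2.86], [-0.3, 2.09], [-1.38, 1.24], [0.06, 2.45], [-1.56, 4.7], [0.09, 2.05], [-2.69, 2.69]. Speed limits (rad/s): [2.57, 2.57, 3.14, 3.14, 3.14, 3.14, 3.14].

### API

Orientations are given as a rotation vector (axis times angle).
In Python, from bench import ctrl, get_image, job gives the robot as it stands.
- The arm moves only by the shell command python3 -m crank 'ROWS' [FORCE]. ROWS is JSON, a list that holds one entry, the list of rows, each a list of 5 numbers: the shift along the tool's x, y, z in mm, then the turn about the tool's z in rad, then the closure, from -1 (fully open) to 1 (shut), so that 0 is half open. A call has 1 to 10 rows; each row shifts and turns the commanded pose from where the row before left it, along the tool's axes as they then stand; what a row does not reach is not made up. A row lasts 1/12 s, in which the tool goes at most 41.7 mm and 7.16 degrees, less where a joint would pass 70% of its speed; a pose out of reach is approached as far as the arm can. A call with a gripper value outside its range is refused whole. The fingers move at their own pace and stop on an object; FORCE is the grip in N (left out, the last holds). Time passes only in rows, so rows that do not move let the fingers close. It gives the time, the measured TCP pose, the force, the opening and the grip force at its end, in the units of the state.
- ctrl.get_state(): the state, without advancing time (a new reading comes with each control period).
- get_image(name): name is "scene" or "top" or "wrist"; returns a dict with "pixels" (420x560x3 uint8, red, green, blue), "fx", "fy", "cx", "cy" (pixels), "T" (4x4, takes a point from camera to world coordinates); the wrist camera has in their place "T_tool_cam" (4x4, takes a point from camera to tool coordinates, whose origin is the TCP and whose axes are the flange's). Camera axes: x right, y down, z forward; pixel columns grow to the right and rows downward; lengths in m; the calibration is good to about 2 mm. A picture is of the moment at which its call begins: read the wrist's pose just before it. There is no depth.
- job.close_job(): hands the job in; it is judged then, once.
The state is a dict: "time": time; "joint_positions": joint angles; "qd": joint speeds; "joint_torque": joint torques, N m; "position": TCP position; "tool_rot": TCP orientation; "ft_force": force on the tool from outside, world axes, zero at the start; "torque": the same for the moment, N m; "grip_width": opening from 0.0 (shut) to 1.0 (fully open); "grip_force": force on a finger pad.
Only numpy, scipy, OpenCV 4.12 (cv2) and the standard library are available. Lean on these libraries where they do the work, as an engineer would, in place of code of your own. Each camera call takes 0.05 s, during which the arm holds its last target. There are 200 camera calls.

## Working session

There is one attempt and no reset: what is moved stays moved. The work goes in short steps, Python scripts to look and compute and a shell command to move; the robot and the scene stay as the last step left them, time stands still between calls to the robot, and variables do not carry over. Pictures are saved under pics/ and viewed, at most 14 in all, crops included, and the job is handed in when it is done.

```bash
mkdir -p pics; python3 - <<'E'
from bench import ctrl,get_image
import cv2,numpy as np,pickle
s=ctrl.get_state();print({k:np.round(v,3).tolist() for k,v in s.items()})
D={}
for n in("scene","top"):
    d=get_image(n);D[n]=d
    cv2.imwrite(f"pics/{n}0.png",cv2.resize(d["pixels"][:,:,::-1],(800,600),interpolation=cv2.INTER_CUBIC))
    print(n,d["fx"],d["cx"],d["cy"],np.round(d["T"],3).tolist())
pickle.dump(D,open("im0.pkl","wb"))
w=get_image("wrist");print(w["fx"],w["cx"],w["cy"],np.round(w["T_tool_cam"],4).tolist())
E
```

```text
{'time': 0.0, 'joint_positions': [-1.212, 0.322, -0.07, 1.452, 0.023, 1.371, -0.057], 'qd': [0.0, 0.001, 0.001, -0.0, 0.0, -0.0, -0.001], 'joint_torque': [0.0, -49.129, -0.404, -31.253, -0.064, 0.044, 0.0], 'position': [0.22, 0.611, 0.221], 'tool_rot': [-0.539, -3.095, 0.003], 'ft_force': [0.586, -0.202, 0.034], 'torque': [0.008, -0.006, -0.048], 'grip_force': 0.0, 'grip_width': 1.002}
scene 503.6719314360456 279.486270543769 205.52665340651413 [[0.55, -0.468, 0.692, -0.29], [-0.835, -0.332, 0.439, -0.588], [0.025, -0.819, -0.573, 0.757], [0.0, 0.0, 0.0, 1.0]]
top 462.02176034797776 279.8176185016033 210.34903479286203 [[-0.021, -0.99, 0.141, 0.374], [-1.0, 0.018, -0.025, -0.043], [0.022, -0.141, -0.99, 1.34], [0.0, 0.0, 0.0, 1.0]]
323.5267681821591 281.43621278416816 204.53682532439944 [[-0.0001, -0.9676, -0.2524, 0.0685], [1.0, -0.0002, 0.0004, 0.0003], [-0.0004, -0.2524, 0.9676, -0.1608], [0.0, 0.0, 0.0, 1.0]]
```

View pics/scene0.png

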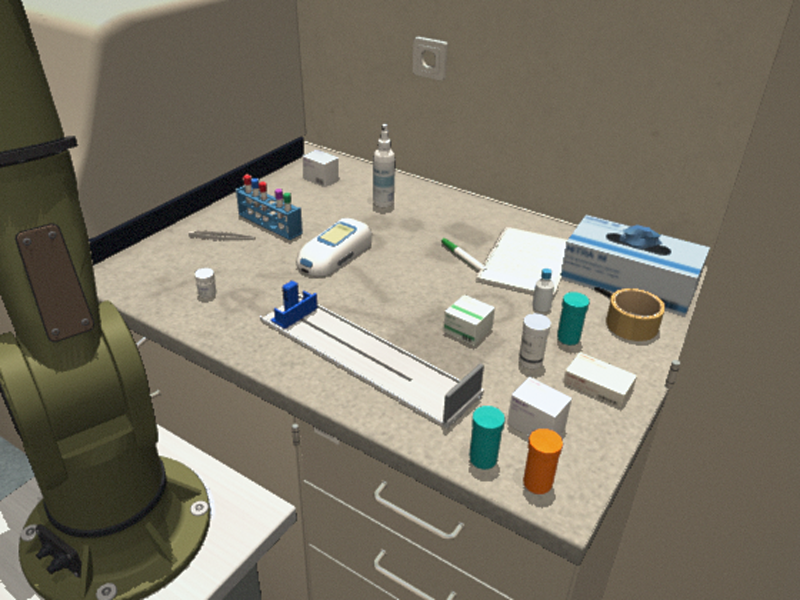

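View pics/top0.png

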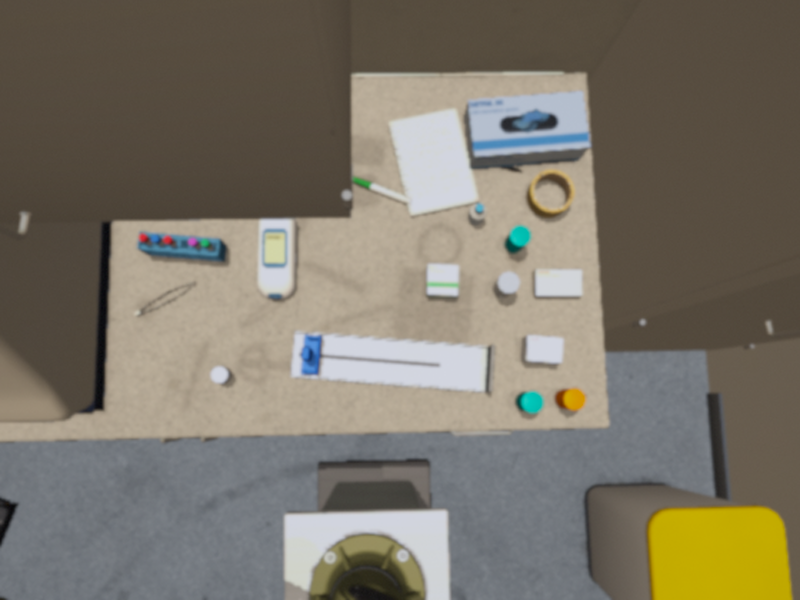

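The scene view shows the pot as the white capped cylinder. In the top view (800 px wide):
- **Pot candidates:** white (507,283); teal (517,238) and (530,402); orange (572,399); white spray bottle. I choose the white one.
- **Cartons:** lancet (544,350), ampoule with the green band (443,280), capillary (558,283).
- **Rail:** runs from the stop at (310,355) to the plate at (490,370).

```bash
cat > h.py <<'E'
import numpy as np,cv2,pickle
from scipy.spatial.transform import Rotation as R
def p2w(d,uv,z,T=None):
    T=np.array(d["T"] if T is None else T); uv=np.atleast_2d(uv).astype(float)
    r=np.c_[(uv[:,0]-d["cx"])/d["fx"],(uv[:,1]-d["cy"])/d["fy"],np.ones(len(uv))]@T[:3,:3].T
    return T[:3,3]+r*((z-T[2,3])/r[:,2])[:,None]
def w2p(d,P,T=None):
    T=np.array(d["T"] if T is None else T); c=(np.atleast_2d(P)-T[:3,3])@T[:3,:3]
    return np.c_[d["fx"]*c[:,0]/c[:,2]+d["cx"],d["fy"]*c[:,1]/c[:,2]+d["cy"]]
def toolT(s):
    T=np.eye(4);T[:3,:3]=R.from_rotvec(s["tool_rot"]).as_matrix();T[:3,3]=s["position"];return T
def rows(target_xyz,yaw_y,s):
    "shift in tool axes mm to reach target; turn so that tool y lies along world angle yaw_y (mod pi)"
    T=toolT(s);d=T[:3,:3].T@(np.array(target_xyz)-T[:3,3])*1000
    a=np.arctan2(T[1,1],T[0,1]); da=(a-yaw_y+np.pi/2)%np.pi-np.pi/2
    return np.round(d,1),np.round(da,3)   # tool z is down: positive turn = clockwise in the world
E
python3 - <<'E'
from h import *
D=pickle.load(open("im0.pkl","rb"));d=D["top"]
k=560/800
for n,uv,z in[("pot",(507,283),.084),("lancet",(544,349),.06),("amp",(443,280),.045),("cap",(558,283),.028),("saline",(478,210),.079),("jar",(220,375),.046),("tealA",(517,238),.08),("tealB",(530,402),.08),("orange",(572,399),.08),("grip",(307,347),.068),
 ("railTL",(293,332),.01),("railBL",(292,377),.01),("plateT",(491,345),.064),("plateB",(490,394),.064),("railBR",(489,391),.004),("slot",(440,365),.004)]:
    print(n,np.round(p2w(d,np.array(uv)*k,z)[0],3))
im=d["pixels"];c=cv2.resize(im[205:300,190:430],None,fx=3.3,fy=3.3,interpolation=cv2.INTER_CUBIC)
cv2.imwrite("pics/topcrop.png",c[:,:,::-1])
E
```

```text
pot [ 0.583 -0.283  0.084]
lancet [ 0.456 -0.354  0.06 ]
amp [ 0.598 -0.162  0.045]
cap [ 0.591 -0.397  0.028]
saline [ 0.731 -0.233  0.079]
jar [0.419 0.276 0.046]
tealA [ 0.673 -0.307  0.08 ]
tealB [ 0.355 -0.317  0.08 ]
orange [ 0.359 -0.398  0.08 ]
grip [0.468 0.105 0.068]
railTL [0.503 0.14  0.01 ]
railBL [0.413 0.142 0.01 ]
plateT [ 0.465 -0.25   0.064]
plateB [ 0.371 -0.244  0.064]
railBR [ 0.377 -0.252  0.004]
slot [ 0.431 -0.155  0.004]
```

```bash
python3 - <<'E'
from h import *
D=pickle.load(open("im0.pkl","rb"));a=D["top"]["pixels"][170:300,190:430]
cv2.imwrite("pics/tc.png",cv2.resize(a,None,fx=3.3,fy=3.3,interpolation=cv2.INTER_CUBIC)[:,:,::-1])
E
```

```text
(no output)
```

View pics/tc.png

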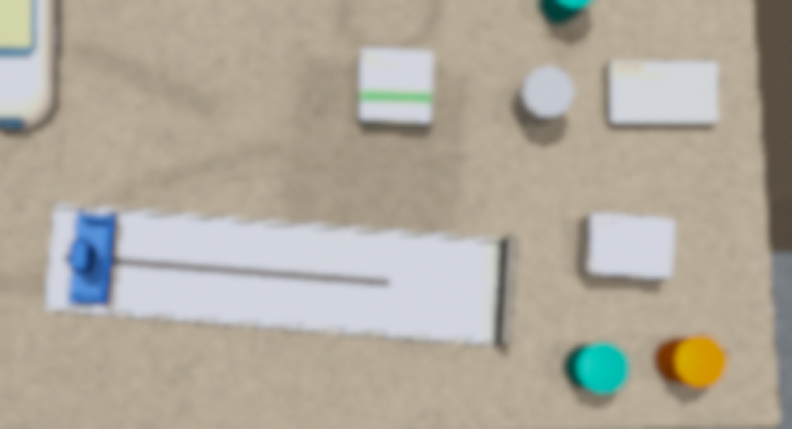

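The crop confirms the white pot cap at (547,92) and the rail, all nearly axis-aligned. Next I fit the poses.

```bash
python3 - <<'E'
from h import *
from bench import ctrl
d=pickle.load(open("im0.pkl","rb"))["top"]
def W(c,z): return p2w(d,np.array(c)/3.3+[190,170],z)[:,:2]
def quad(n,c,z):
    w=W(c,z);u=(w[1]-w[0]+w[2]-w[3])/2;v=(w[3]-w[0]+w[2]-w[1])/2
    print(n,"ctr",w.mean(0).round(4),"len",np.linalg.norm(u).round(4),np.linalg.norm(v).round(4),"deg of u",np.degrees(np.arctan2(u[1],u[0])).round(1),"v",np.degrees(np.arctan2(v[1],v[0])).round(1))
quad("rail",[(57,206),(508,238),(500,343),(46,309)],.008)
quad("lancet",[(590,213),(674,217),(671,279),(587,275)],.06)
quad("amp",[(361,48),(434,51),(432,118),(359,115)],.045)
quad("cap",[(611,61),(718,62),(717,125),(609,124)],.028)
print("pot",W([(547,92)],.084),"grip",W([(83,256)],.068))
E
```

```text
rail ctr [ 0.4403 -0.0577] len 0.3951 0.0907 deg of u -95.3 v 173.6
lancet ctr [ 0.4552 -0.3547] len 0.0712 0.0524 deg of u -93.8 v 174.2
amp ctr [ 0.6007 -0.1627] len 0.0632 0.0588 deg of u -93.4 v 176.6
cap ctr [ 0.5907 -0.3988] len 0.0948 0.0561 deg of u -91.5 v 175.5
pot [[ 0.58397399 -0.28520628]] grip [[0.45530025 0.10472525]]
```

Rail: x axis at -5.3°, centre (0.440,-0.058). The stop grip lands at own y=0.163 (expected 0.164 to 0.179), so the fit is consistent. Next: turn, then move over the pot.

```bash
python3 -m crank '[[[0,0,0,0.12,-1],[0,0,0,0.12,-1],[0,0,0,0.12,-1],[0,0,0,0.12,-1],[0,0,0,0.12,-1],[0,0,0,0.12,-1],[0,0,0,0.12,-1],[0,0,0,0.12,-1],[0,0,0,0.12,-1],[0,0,0,0.12,-1]]]' 15
python3 -m crank '[[[0,0,0,0.12,-1],[0,0,0,0,-1]]]'
```

```text
time: 0.98
position: [0.2196, 0.6115, 0.2221]
tool_rot: [2.199, 2.243, -0.001]
ft_force: [-0.5, 0.0, -0.7]
grip_width: 1.002
grip_force: 0.0
time: 1.15
position: [0.2197, 0.6115, 0.2221]
tool_rot: [2.326, 2.111, -0.001]
ft_force: [0.6, 0.4, -0.2]
grip_width: 1.0
grip_force: 0.0
```

```bash
python3 -m crank '[[[-32,22,0,0,-1],[-32,22,0,0,-1],[-32,22,0,0,-1],[-32,22,0,0,-1],[-32,22,0,0,-1],[-32,22,0,0,-1],[-32,22,0,0,-1],[-32,22,0,0,-1],[-32,22,0,0,-1],[-32,22,0,0,-1]]]'
python3 -m crank '[[[-32,22,0,0,-1],[-36,25,0,0,-1]]]'
```

```text
time: 1.98
position: [0.4092, 0.2707, 0.2227]
tool_rot: [-2.319, -2.119, -0.001]
ft_force: [1.2, 0.4, -0.2]
grip_width: 1.0
grip_force: 0.0
time: 2.15
position: [0.4483, 0.201, 0.2227]
tool_rot: [-2.318, -2.12, -0.001]
ft_force: [1.4, 0.6, -0.4]
grip_width: 0.999
grip_force: 0.0
```

```bash
python3 -m crank '[[[-36,14,0,0,-1],[-36,14,0,0,-1],[-36,14,0,0,-1],[-36,14,0,0,-1],[-36,14,0,0,-1],[-36,14,0,0,-1],[-36,14,0,0,-1],[-36,14,0,0,-1],[-36,14,0,0,-1],[-36,14,0,0,-1]]]'
python3 -m crank '[[[-36,13,0,0,-1],[-36,12,0,0,-1],[-30,12,0,0,-1],[0,0,0,0,-1],[0,0,0,0,-1]]]'
cat > look.py <<'E'
import sys
from h import *
from bench import ctrl,get_image
s=ctrl.get_state();w=get_image("wrist");w["T"]=toolT(s)@np.array(w["T_tool_cam"])
pickle.dump((s,w),open("w.pkl","wb"));cv2.imwrite(f"pics/{sys.argv[1]}.png",cv2.resize(w["pixels"][:,:,::-1],(800,600)))
print(s["position"],np.degrees(np.arctan2(toolT(s)[1,1],toolT(s)[0,1])))
E
python3 look.py w1
```

```text
time: 2.98
position: [0.5539, -0.1708, 0.2227]
tool_rot: [2.318, 2.12, 0.001]
ft_force: [-0.3, 1.3, -0.0]
grip_width: 1.002
grip_force: 0.0
time: 3.4
position: [0.5799, -0.2769, 0.2218]
tool_rot: [-2.325, -2.113, 0.004]
ft_force: [-0.5, 0.0, -0.2]
grip_width: 0.997
grip_force: 0.0
[ 0.57991312 -0.27690181  0.22179674] -5.4781413535806855
```

View pics/w1.png

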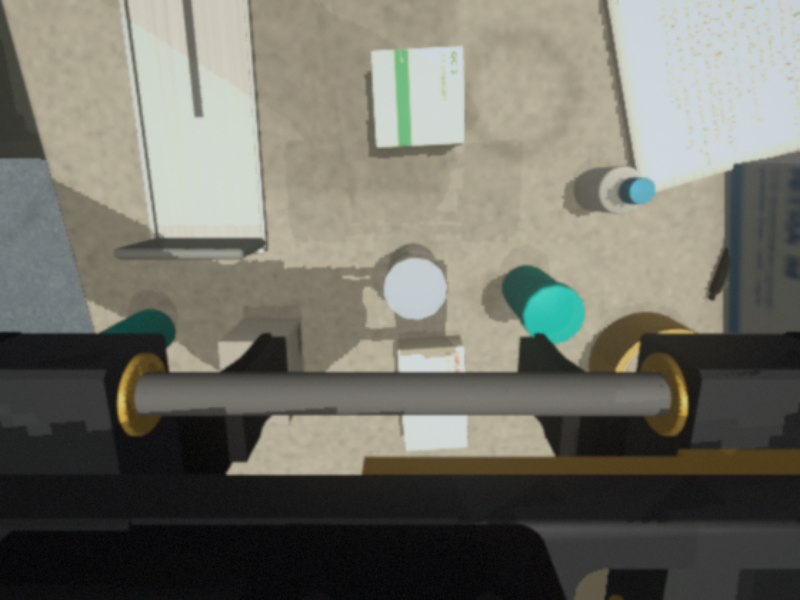

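The wrist view shows the pot cap at (415,288), with teal to its right at (552,308). The ampoule top has corners (372,50) to (464,145), and the rail end plate is at (115-266,245).

```bash
python3 - <<'E'
from h import *
s,d=pickle.load(open("w.pkl","rb"))
k=.7
W=lambda c,z:p2w(d,np.array(c)*k,z)[:,:2]
print("pot",W([(415,288)],.084),W([(384,288),(447,288)],.084))
w=W([(372,50),(463,46),(464,145),(375,148)],.045);print("amp",w.mean(0),np.linalg.norm(w-np.roll(w,1,0),axis=1));u=(w[1]-w[0]+w[2]-w[3]);print(np.degrees(np.arctan2(u[1],u[0])))
r=W([(266,248),(250,0),(152,240),(123,0)],.010);print("rail pts",r)
e=r[1]-r[0];print("rail dir",np.degrees(np.arctan2(e[1],e[0])),np.degrees(np.arctan2(*(r[3]-r[2])[::-1])))
print("plate inner top",W([(125,247),(262,239)],.064))
print("teal",W([(554,311)],.084),"teal base",W([(528,285)],.0))
print(rows([*W([(415,288)],.084)[0],.024],np.radians(-5.3),s))
E
```

```text
pot [[ 0.5879269  -0.28384842]] [[ 0.56736923 -0.28188696]
 [ 0.60914076 -0.28587249]]
amp [ 0.60213163 -0.16157215] [0.06217154 0.06035243 0.06260932 0.06205984]
-3.4404387346277066
rail pts [[ 0.47042075 -0.2577188 ]
 [ 0.48943496 -0.07984534]
 [ 0.37951357 -0.24245811]
 [ 0.39891992 -0.07108768]]
rail dir 83.89840214473926 83.53922787085621
plate inner top [[ 0.38977116 -0.24047113]
 [ 0.48566703 -0.24403532]]
teal [[ 0.67982277 -0.30868766]] teal base [[ 0.68414071 -0.31171481]]
(array([ -5.9,   9. , 197.8]), np.float64(-0.003))
```

```bash
python3 -m crank '[[[-6,8,10,0,-0.5],[0,0,25,0,-0.5],[0,0,30,0,-0.5],[0,0,30,0,-0.5],[0,0,30,0,-0.5],[0,0,30,0,-0.5],[0,0,25,0,-0.5],[0,0,12,0,-0.5],[0,0,6,0,-0.5],[0,0,0,0,-0.5]]]' 12
python3 -m crank '[[[0,0,0,0,0.6],[0,0,0,0,0.6],[0,0,0,0,0.6],[0,0,0,0,0.6],[0,0,0,0,0.6],[0,0,0,0,0.6]]]' 12
```

```text
time: 4.28
position: [0.5884, -0.2793, 0.024]
tool_rot: [-2.32, -2.116, -0.0]
ft_force: [0.3, 0.5, -0.9]
grip_width: 0.752
grip_force: 0.0
time: 4.78
position: [0.589, -0.2814, 0.0256]
tool_rot: [2.322, 2.114, 0.001]
ft_force: [-0.9, -0.2, 4.1]
grip_width: 0.49
grip_force: 12.0
```

```bash
python3 -m crank '[[[0,0,-6,0,0.6],[0,0,-12,0,0.6],[0,0,-22,0,0.6],[0,0,-22,0,0.6],[0,0,-22,0,0.6],[0,0,-16,0,0.6],[0,0,0,0,0.6],[0,0,0,0,0.6]]]'
python3 - <<'E'
from bench import get_image
import cv2
d=get_image("scene")["pixels"];cv2.imwrite("pics/s1.png",cv2.resize(d[130:340,270:500],(690,600),interpolation=cv2.INTER_CUBIC)[:,:,::-1])
from h import *
from bench import ctrl
s=ctrl.get_state()
c=np.array([.4403,-.0577]);
# second rail estimate: right lip outer corner & plate inner
th=np.radians(-5.7)
ex=np.array([np.cos(th),np.sin(th)]);ey=np.array([-np.sin(th),np.cos(th)])
for n,p in dict(corner=(.4704,-.2577),leftin=(.3795,-.2425),leftin2=(.3989,-.0711),right2=(.4894,-.0798),plateL=(.3898,-.2405),plateR=(.4857,-.2440),grip=(.4553,.1047)).items():
    q=np.array(p)-c;print(n,(q@ex).round(4),(q@ey).round(4))
E
```

```text
time: 5.45
position: [0.5889, -0.2813, 0.126]
tool_rot: [2.322, 2.113, 0.002]
ft_force: [0.1, -0.5, -1.0]
grip_width: 0.492
grip_force: 12.0
corner 0.0498 -0.196
leftin -0.0421 -0.1899
leftin2 -0.0399 -0.0174
right2 0.0511 -0.0171
plateL -0.0321 -0.1869
plateR 0.0637 -0.1809
grip -0.0012 0.1631
```

View pics/s1.png

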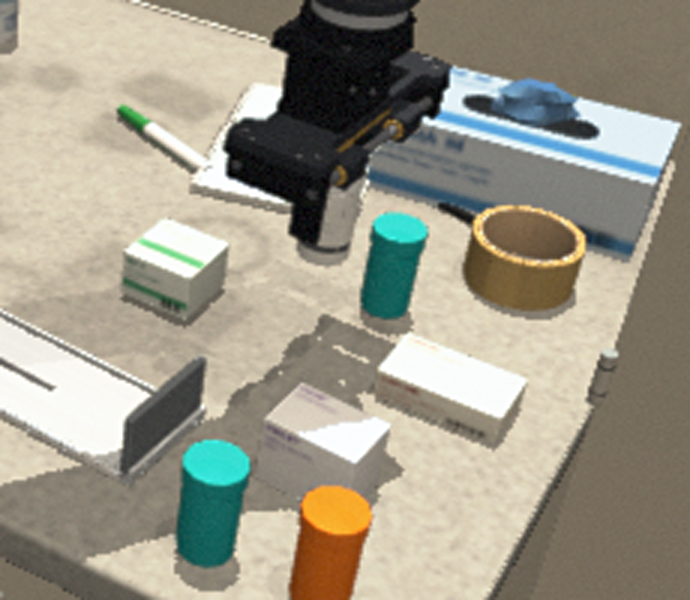

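The pot is held upright with its underside below the fingertips, and the lookalikes are untouched. Next I carry it to the rail end.

```bash
python3 -m crank '[[[5,-14,0,0,0.6],[9,-30,0,0,0.6],[9,-30,0,0,0.6],[9,-30,0,0,0.6],[9,-30,0,0,0.6],[6,-20,0,0,0.6],[4,-14,0,0,0.6],[0,0,0,0,0.6],[0,0,0,0,0.6]]]'
python3 look.py w2
```

```text
time: 6.25
position: [0.4256, -0.2136, 0.1241]
tool_rot: [-2.322, -2.115, -0.002]
ft_force: [0.8, -0.2, -0.5]
grip_width: 0.491
grip_force: 12.0
[ 0.42562627 -0.21362185  0.12405054] -5.330076467664645
```

View pics/w2.png

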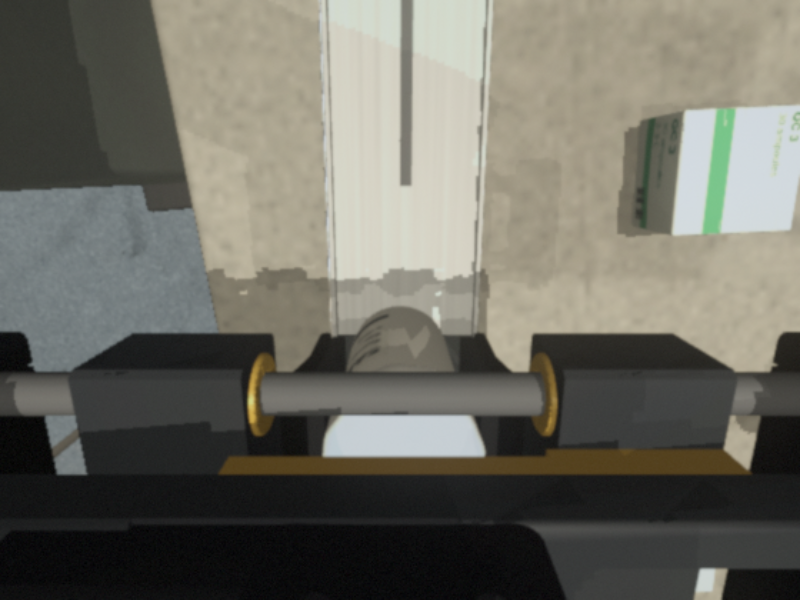

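The slot runs at column 406 from (406,185) upward, and the rail edges are nearly parallel to the image columns, so the yaw matches. The pot is centred over the floor.

```bash
python3 - <<'E'
from h import *
s,d=pickle.load(open("w.pkl","rb"));T=toolT(s)
for uv,z in[((406,185),.004),((406,10),.004),((475,330),.01),((487,10),.01),((333,330),.01),((325,10),.01)]:
    w=p2w(d,np.array(uv)*.7,z)[0];print(uv,w.round(4),((w-T[:3,3])@T[:3,:3]*1000).round(1))
E
```

```text
(406, 185) [ 0.434  -0.1526  0.004 ] [ 61.4   2.6 120.2]
(406, 10) [ 0.4424 -0.0605  0.004 ] [153.8   2.4 120.3]
(475, 330) [ 0.469  -0.2448  0.01  ] [-27.2  46.1 114. ]
(487, 10) [ 0.4849 -0.0663  0.01  ] [152.   45.4 114.3]
(333, 330) [ 0.3802 -0.2365  0.01  ] [-27.2 -43.1 114. ]
(325, 10) [ 0.3994 -0.0583  0.01  ] [152.  -40.6 114.3]
```

```bash
python3 -m crank '[[[-4,2,0,0,0.6],[0,0,12,0,0.6],[0,0,20,0,0.6],[0,0,20,0,0.6],[0,0,18,0,0.6],[0,0,12,0,0.6],[0,0,7,0,0.6],[0,0,3,0,0.6],[0,0,0,0,0.6]]]'
python3 -m crank '[[[0,0,2,0,0.6],[0,0,1,0,0.6],[0,0,0,0,0.6]]]'
```

```text
time: 7.05
position: [0.4274, -0.2193, 0.032]
tool_rot: [-2.324, -2.114, 0.003]
ft_force: [-0.3, 0.2, 0.8]
grip_width: 0.491
grip_force: 12.0
time: 7.3
position: [0.428, -0.2187, 0.03]
tool_rot: [2.323, 2.114, 0.001]
ft_force: [0.0, 0.5, -1.0]
grip_width: 0.492
grip_force: 12.0
```

```bash
python3 -m crank '[[[0,0,1,0,0.6],[0,0,0,0,0.6],[0,0,0,0,0.6]]]'; python3 -m crank '[[[0,0,0.7,0,0.6],[0,0,0,0,0.6],[0,0,0,0,0.6]]]'
```

```text
time: 7.55
position: [0.4281, -0.2189, 0.0295]
tool_rot: [2.323, 2.114, 0.002]
ft_force: [-0.8, 0.5, 4.9]
grip_width: 0.492
grip_force: 12.0
time: 7.8
position: [0.4282, -0.2191, 0.0294]
tool_rot: [2.323, 2.114, 0.002]
ft_force: [-3.1, 1.4, 11.2]
grip_width: 0.495
grip_force: 12.0
```

```bash
python3 -m crank '[[[0,0,-0.7,0,0.3],[0,0,0,0,-0.1],[0,0,0,0,-0.3],[0,0,0,0,-0.4],[0,0,-10,0,-0.4],[0,0,-20,0,-0.5],[0,0,-30,0,-0.6],[0,0,-30,0,-0.6],[0,0,-30,0,-0.6],[0,0,-30,0,-0.6]]]'
python3 -m crank '[[[-20,5,-5,0,-0.6],[-25,5,-5,0,-0.6],[-25,5,0,0,-0.6],[-25,5,0,0,-0.6],[-25,4,0,0,-0.6],[-10,0,0,0,-0.6],[0,0,0,0,-0.6],[0,0,0,0,-0.6]]]'
python3 look.py w3
```

```text
time: 8.63
position: [0.4271, -0.219, 0.1805]
tool_rot: [2.324, 2.113, 0.001]
ft_force: [-0.2, 0.1, 0.4]
grip_width: 0.796
grip_force: 0.0
time: 9.3
position: [0.4386, -0.3506, 0.1887]
tool_rot: [-2.325, -2.112, 0.001]
ft_force: [-0.0, 0.5, -0.3]
grip_width: 0.799
grip_force: 0.0
[ 0.43864518 -0.35059804  0.18873273] -5.487991916032638
```

View pics/w3.png

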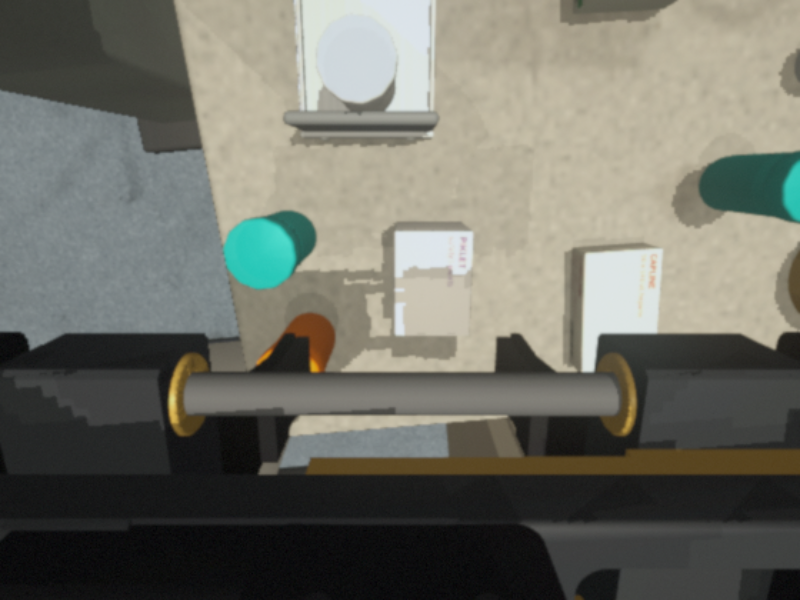

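The pot stands in the rail with its cap at (357,59). The lancet top has corners (394,230), (473,232), (470,336), (394,335).

```bash
cat >> h.py <<'E'
TH=np.radians(-5.4);EX=np.array([np.cos(TH),np.sin(TH)]);EY=np.array([-np.sin(TH),np.cos(TH)]);C=np.array([.4425,-.0565])
def own(p): q=np.array(p)[:2]-C;return np.array([q@EX,q@EY])
def wld(x,y): return C+x*EX+y*EY
def quad(d,c,z):
    w=p2w(d,np.array(c)*.7,z)[:,:2];u=w[1]-w[0]+w[2]-w[3];v=w[0]-w[3]+w[1]-w[2]
    print("ctr",w.mean(0).round(4),"sz",(np.linalg.norm(u)/2).round(4),(np.linalg.norm(v)/2).round(4),"x at",np.degrees(np.arctan2(u[1],u[0])).round(1),"y-90",np.degrees(np.arctan2(v[1],v[0])).round(1)-90)
    return w.mean(0)
E
python3 - <<'E'
from h import *
s,d=pickle.load(open("w.pkl","rb"))
l=quad(d,[(394,230),(473,232),(470,336),(394,335)],.06)
print(rows([*l,.028],np.radians(-5.4),s))
p=p2w(d,np.array([(357,59)])*.7,.088)[0];print("pot",p,own(p))
print("plate inner top",[own(p2w(d,np.array([q])*.7,.064)[0]) for q in[(288,113),(436,113)]],"rail corner",own(p2w(d,np.array([(434,136)])*.7,.008)[0]))
print("cap top N edge",p2w(d,np.array([(583,248),(662,248)])*.7,.028))
E
```

```text
ctr [ 0.4584 -0.354 ] sz 0.05 0.0693 x at -6.6 y-90 -5.299999999999997
(array([ -1.5,  20.1, 160.7]), np.float64(-0.002))
pot [ 0.42768491 -0.22359458  0.088     ] [ 0.00097565 -0.16774723]
plate inner top [array([-0.04195469, -0.19110243]), array([ 0.04387321, -0.19125504])] rail corner [ 0.04652898 -0.19996615]
cap top N edge [[ 0.56672335 -0.34561336  0.028     ]
 [ 0.62182264 -0.35090205  0.028     ]]
```

```bash
python3 -m crank '[[[-2,20,0,0,-0.6],[0,0,20,0,-0.6],[0,0,25,0,-0.6],[0,0,30,0,-0.6],[0,0,30,0,-0.6],[0,0,25,0,-0.6],[0,0,20,0,-0.6],[0,0,10,0,-0.6],[0,0,0,0,-0.6]]]' 15
python3 -m crank '[[[0,0,0,0,0.3],[0,0,0,0,0.3],[0,0,0,0,0.3],[0,0,0,0,0.3],[0,0,0,0,0.3],[0,0,0,0,0.3]]]'
```

```text
time: 10.1
position: [0.4583, -0.3515, 0.0267]
tool_rot: [-2.318, -2.114, 0.0]
ft_force: [0.4, 1.1, -0.8]
grip_width: 0.796
grip_force: 0.0
time: 10.6
position: [0.4598, -0.3546, 0.0299]
tool_rot: [2.322, 2.114, 0.002]
ft_force: [-1.3, 1.1, 5.9]
grip_width: 0.598
grip_force: 15.0
```

```bash
python3 -m crank '[[[0,0,-8,0,0.3],[0,0,-16,0,0.3],[0,0,-26,0,0.3],[0,0,-26,0,0.3],[0,0,-26,0,0.3],[0,0,-18,0,0.3],[0,0,0,0,0.3],[0,0,0,0,0.3]]]'
python3 -c "
from h import *
from bench import ctrl
s=ctrl.get_state();print(own(s['position']),wld(0,-.106),rows([*wld(0,-.106),.04],TH,s))"
```

```text
time: 11.27
position: [0.4594, -0.3545, 0.1496]
tool_rot: [2.322, 2.113, 0.002]
ft_force: [0.3, -0.2, -1.1]
grip_width: 0.596
grip_force: 15.0
[ 0.04485751 -0.29508577] [ 0.43252452 -0.16202957] (array([189.1, -45.1, 109.4]), np.float64(0.0))
```

```bash
python3 -m crank '[[[14,-3,0,0,0.3],[27,-7,0,0,0.3],[32,-8,0,0,0.3],[32,-8,0,0,0.3],[32,-8,0,0,0.3],[27,-7,0,0,0.3],[17,-3,0,0,0.3],[8,-1,0,0,0.3],[0,0,0,0,0.3],[0,0,0,0,0.3]]]'
python3 -c "
from h import *
from bench import ctrl
s=ctrl.get_state();print(own(s['position']),s['position'])"
```

```text
time: 12.1
position: [0.4316, -0.1624, 0.1481]
tool_rot: [2.323, 2.115, -0.001]
ft_force: [-0.3, 0.2, 0.2]
grip_width: 0.592
grip_force: 15.0
[-0.00090043 -0.10646417] [ 0.4315844  -0.16240694  0.14812253]
```

```bash
python3 -m crank '[[[0,0,10,0,0.3],[0,0,20,0,0.3],[0,0,25,0,0.3],[0,0,25,0,0.3],[0,0,18,0,0.3],[0,0,10,0,0.3],[0,0,5,0,0.3],[0,0,0,0,0.3],[0,0,0,0,0.3]]]'
python3 -m crank '[[[0,0,2,0,0.3],[0,0,1,0,0.3],[0,0,0,0,0.3],[0,0,0,0,0.3]]]'
```

```text
time: 12.85
position: [0.4316, -0.1634, 0.0353]
tool_rot: [2.325, 2.111, -0.003]
ft_force: [0.9, 0.2, 0.0]
grip_width: 0.593
grip_force: 15.0
time: 13.18
position: [0.4326, -0.1624, 0.0332]
tool_rot: [2.322, 2.114, 0.001]
ft_force: [0.6, -2.4, 2.5]
grip_width: 0.595
grip_force: 15.0
```

```bash
python3 -m crank '[[[0,0,0.5,0,0.1],[0,0,0,0,-0.1],[0,0,0,0,-0.4],[0,0,0,0,-0.4],[0,0,-10,0,-0.5],[0,0,-25,0,-0.7],[0,0,-35,0,-0.9],[0,0,-35,0,-0.9],[0,0,-30,0,-0.9],[0,0,-20,0,-0.9]]]'
python3 -m crank '[[[-2,20,0,0,-0.9],[-3,35,0,0,-0.9],[-3,35,0,0,-0.9],[-3,35,0,0,-0.9],[-3,30,0,0,-0.9],[-2,15,0,0,-0.9],[0,0,0,0,-0.9],[0,0,0,0,-0.9]]]'
python3 look.py w4
```

```text
time: 14.02
position: [0.4328, -0.1618, 0.1899]
tool_rot: [2.322, 2.114, 0.006]
ft_force: [1.6, 0.6, -0.1]
grip_width: 0.943
grip_force: 0.0
time: 14.68
position: [0.5987, -0.1938, 0.186]
tool_rot: [-2.323, -2.114, 0.004]
ft_force: [-0.3, -1.1, -0.5]
grip_width: 0.953
grip_force: 0.0
[ 0.59869245 -0.19381618  0.18601406] -5.4039002140168915
```

View pics/w4.png

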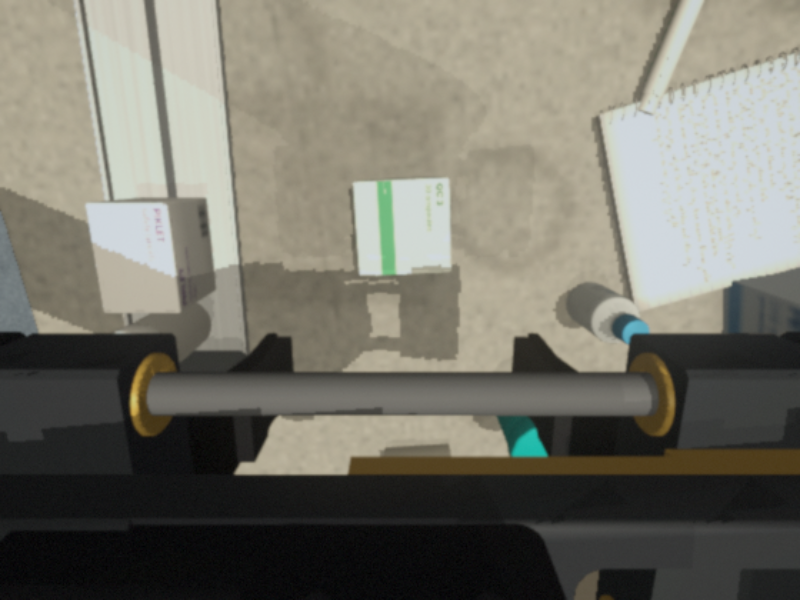

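The lancet stands square in the rail with its top corners at (87,203) to (178,310). The ampoule top has corners (353,183), (449,178), (452,272), (358,276).

```bash
python3 - <<'E'
from h import *
s,d=pickle.load(open("w.pkl","rb"))
l=quad(d,[(353,183),(449,178),(452,272),(358,276)],.045)
print(rows([*l,.022],np.radians(-3),s))
q=quad(d,[(87,203),(166,199),(178,310),(106,312)],.064);print("lancet own",own(q))
E
```

```text
ctr [ 0.6023 -0.1609] sz 0.0619 0.0608 x at -2.7 y-90 -2.9000000000000057
(array([ 33.3,   0.9, 164. ]), np.float64(-0.042))
ctr [ 0.4347 -0.161 ] sz 0.0472 0.0692 x at -3.1 y-90 -5.799999999999997
lancet own [ 0.00211752 -0.10479183]
```

```bash
python3 -m crank '[[[20,1,5,0,-0.95],[13,0,15,-0.042,-0.95],[0,0,25,0,-0.95],[0,0,30,0,-0.95],[0,0,30,0,-0.95],[0,0,25,0,-0.95],[0,0,20,0,-0.95],[0,0,13,0,-0.95],[0,0,0,0,-0.95]]]' 15
python3 -m crank '[[[0,0,0,0,0],[0,0,0,0,0],[0,0,0,0,0],[0,0,0,0,0],[0,0,0,0,0]]]'
python3 -m crank '[[[0,0,-8,0,0],[0,0,-16,0,0],[0,0,-24,0,0],[0,0,-24,0,0],[0,0,-20,0,0],[0,0,-10,0.042,0],[0,0,0,0,0],[0,0,0,0,0]]]'
python3 -c "
from h import *
from bench import ctrl
s=ctrl.get_state();print(own(s['position']),rows([*wld(0,-.034),.03],TH,s))"
```

```text
time: 15.48
position: [0.6006, -0.1596, 0.022]
tool_rot: [-2.276, -2.16, 0.003]
ft_force: [-0.2, 0.5, 0.4]
grip_width: 0.973
grip_force: 0.0
time: 15.9
position: [0.6039, -0.161, 0.0254]
tool_rot: [2.278, 2.162, 0.002]
ft_force: [-1.5, -1.0, 5.5]
grip_width: 0.736
grip_force: 15.0
time: 16.57
position: [0.6035, -0.1608, 0.1265]
tool_rot: [2.322, 2.115, 0.002]
ft_force: [-0.2, 0.2, -1.8]
grip_width: 0.735
grip_force: 15.0
[ 0.17009325 -0.08865852] (array([  54.8, -170.1,   96.4]), np.float64(0.001))
```

```bash
python3 -m crank '[[[7,-14,0,0,0],[10,-28,0,0,0],[10,-30,0,0,0],[10,-30,0,0,0],[10,-28,0,0,0],[8,-24,0,0,0],[4,-12,0,0,0],[0,-4,0,0,0],[0,0,0,0,0],[0,0,0,0,0]]]'
python3 -m crank '[[[0,0,10,0,0],[0,0,20,0,0],[0,0,25,0,0],[0,0,22,0,0],[0,0,13,0,0],[0,0,5,0,0],[0,0,0,0,0],[0,0,0,0,0]]]'
python3 -m crank '[[[0,0,1.5,0,0],[0,0,1,0,0],[0,0,0,0,0],[0,0,0,0,0]]]'
```

```text
time: 17.4
position: [0.44, -0.0863, 0.126]
tool_rot: [2.323, 2.115, 0.001]
ft_force: [-0.0, -0.6, 0.0]
grip_width: 0.737
grip_force: 15.0
time: 18.07
position: [0.4403, -0.0875, 0.0313]
tool_rot: [2.323, 2.112, -0.003]
ft_force: [0.4, 0.2, -1.0]
grip_width: 0.735
grip_force: 15.0
time: 18.4
position: [0.4403, -0.086, 0.0291]
tool_rot: [2.323, 2.114, 0.003]
ft_force: [0.6, -0.3, 0.9]
grip_width: 0.735
grip_force: 15.0
```

```bash
python3 -m crank '[[[0,0,0.5,0,-0.4],[0,0,0,0,-0.6],[0,0,0,0,-0.8],[0,0,0,0,-0.8],[0,0,-10,0,-0.85],[0,0,-25,0,-0.85],[0,0,-35,0,-0.85],[0,0,-35,0,-0.85],[0,0,-35,0,-0.85],[0,0,-20,0,-0.8]]]'
python3 -m crank '[[[-20,10,0,0,-0.8],[-35,20,0,0,-0.8],[-35,20,0,0,-0.8],[-35,20,0,0,-0.8],[-35,20,0,0,-0.8],[-35,20,0,0,-0.8],[-35,20,0,0,-0.8],[-35,20,0,0,-0.8],[-35,20,0,0,-0.8],[-25,10,0,0,-0.8]]]'
python3 -m crank '[[[0,0,0,0,-0.8],[0,0,0,0,-0.8]]]'
python3 look.py w5
```

```text
time: 19.23
position: [0.4409, -0.086, 0.1917]
tool_rot: [2.322, 2.114, 0.01]
ft_force: [1.5, -0.6, -0.1]
grip_width: 0.912
grip_force: 0.0
time: 20.07
position: [0.5825, -0.4169, 0.1866]
tool_rot: [-2.323, -2.11, 0.004]
ft_force: [-0.5, 0.4, -0.2]
grip_width: 0.9
grip_force: 0.0
time: 20.23
position: [0.5803, -0.4162, 0.1875]
tool_rot: [-2.326, -2.107, 0.004]
ft_force: [-0.1, 1.6, 1.0]
grip_width: 0.9
grip_force: 0.0
[ 0.58033972 -0.41618671  0.18747444] -5.671581769759333
```

View pics/w5.png

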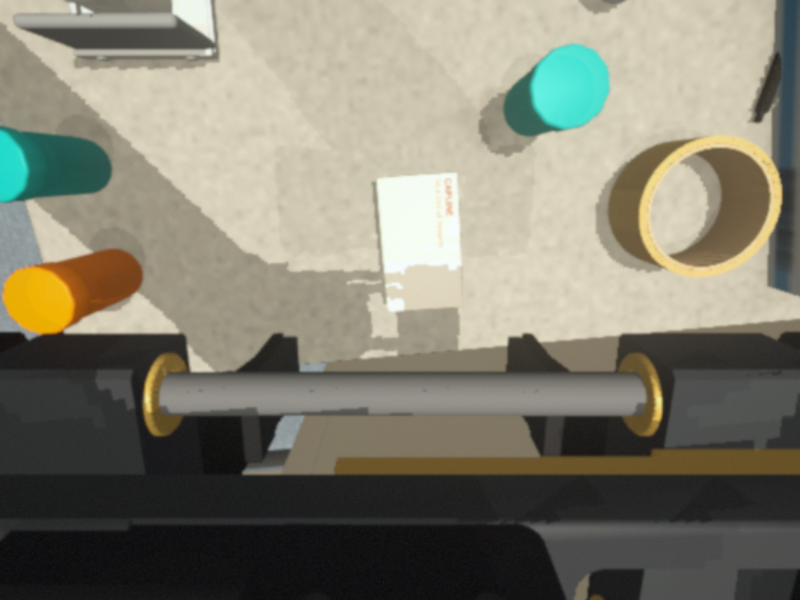

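The capillary top has corners (377,179), (456,173), (462,306), (385,311), and it is free all round.

```bash
python3 - <<'E'
from h import *
s,d=pickle.load(open("w.pkl","rb"))
l=quad(d,[(377,179),(456,173),(462,306),(385,311)],.028)
for a in(-2,-3):print(rows([*l,.011],np.radians(a),s))
E
```

```text
ctr [ 0.5943 -0.3977] sz 0.0545 0.093 x at -1.6 y-90 -2.0999999999999943
(array([ 19.8,  12.9, 176.4]), np.float64(-0.064))
(array([ 19.8,  12.9, 176.4]), np.float64(-0.047))
```

```bash
python3 -m crank '[[[10,13,5,0,-0.8],[10,0,15,-0.063,-0.8],[0,0,30,0,-0.8],[0,0,30,0,-0.8],[0,0,30,0,-0.8],[0,0,28,0,-0.8],[0,0,20,0,-0.8],[0,0,12,0,-0.8],[0,0,6,0,-0.8],[0,0,0,0,-0.8]]]' 12
python3 -m crank '[[[0,0,0,0,0.2],[0,0,0,0,0.2],[0,0,0,0,0.2],[0,0,0,0,0.2],[0,0,0,0,0.2],[0,0,0,0,0.2]]]'
python3 -m crank '[[[0,0,-8,0,0.2],[0,0,-16,0,0.2],[0,0,-24,0,0.2],[0,0,-30,0,0.2],[0,0,-30,0,0.2],[0,0,-20,0.063,0.2],[0,0,0,0,0.2],[0,0,0,0,0.2]]]'
python3 -c "
from h import *
from bench import ctrl
s=ctrl.get_state();print(own(s['position']),rows([*wld(0,.058),.02],TH,s))"
```

```text
time: 21.12
position: [0.5972, -0.3929, 0.0117]
tool_rot: [-2.252, -2.185, 0.0]
ft_force: [0.4, -0.7, -0.2]
grip_width: 0.906
grip_force: 0.0
time: 21.62
position: [0.5967, -0.3956, 0.0137]
tool_rot: [-2.257, -2.184, 0.0]
ft_force: [-0.5, 0.4, 3.2]
grip_width: 0.642
grip_force: 12.0
time: 22.28
position: [0.5973, -0.3961, 0.1433]
tool_rot: [2.323, 2.112, 0.001]
ft_force: [-0.5, 0.5, -1.2]
grip_width: 0.635
grip_force: 12.0
[ 0.18607021 -0.32357363] (array([ 381.5, -186.5,  122.8]), np.float64(-0.001))
```

```bash
python3 -m crank '[[[16,-10,0,0,0.2],[35,-17,0,0,0.2],[36,-18,0,0,0.2],[36,-18,0,0,0.2],[36,-18,0,0,0.2],[36,-18,0,0,0.2],[36,-18,0,0,0.2],[36,-18,0,0,0.2],[36,-18,0,0,0.2],[36,-17,0,0,0.2]]]'
python3 -m crank '[[[28,-12,0,0,0.2],[14,-5,0,0,0.2],[0,0,0,0,0.2],[0,0,0,0,0.2]]]'
python3 -c "
from h import *
from bench import ctrl
s=ctrl.get_state();print(own(s['position']),rows([*wld(0,.058),.0177],TH,s))"
```

```text
time: 23.12
position: [0.458, -0.0404, 0.14]
tool_rot: [-2.321, -2.113, 0.003]
ft_force: [-0.0, 1.3, -1.1]
grip_width: 0.638
grip_force: 12.0
time: 23.45
position: [0.4463, 0.0018, 0.1409]
tool_rot: [-2.32, -2.115, 0.002]
ft_force: [-0.1, -0.3, -1.6]
grip_width: 0.631
grip_force: 12.0
[-0.00167943  0.05836722] (array([ -0.5,   2. , 123.2]), np.float64(0.002))
```

```bash
python3 -m crank '[[[0,1,10,0,0.2],[0,0,20,0,0.2],[0,0,28,0,0.2],[0,0,28,0,0.2],[0,0,20,0,0.2],[0,0,10,0,0.2],[0,0,5,0,0.2],[0,0,0,0,0.2],[0,0,0,0,0.2]]]'
python3 -m crank '[[[0,0,1.5,0,0.2],[0,0,1,0,0.2],[0,0,0,0,0.2],[0,0,0,0,0.2]]]'
```

```text
time: 24.2
position: [0.4483, -0.0001, 0.0207]
tool_rot: [-2.326, -2.11, 0.002]
ft_force: [0.5, -0.2, -0.8]
grip_width: 0.635
grip_force: 12.0
time: 24.53
position: [0.4481, 0.0015, 0.0183]
tool_rot: [-2.323, -2.112, -0.001]
ft_force: [0.1, -0.5, 0.2]
grip_width: 0.635
grip_force: 12.0
```

```bash
python3 -m crank '[[[0,0,1,0,0.2],[0,0,0,0,-0.3],[0,0,0,0,-0.4],[0,0,0,0,-0.5],[0,0,0,0,-0.5],[0,0,-10,0,-0.5],[0,0,-25,0,-0.5],[0,0,-35,0,-0.5],[0,0,-35,0,-0.5],[0,0,-35,0,-0.5]]]'
python3 -m crank '[[[10,0,-20,0,-0.5],[20,0,-10,0,-0.5],[10,0,0,0,-0.5],[0,0,0,0,-0.5],[0,0,0,0,-0.5]]]'
python3 look.py w6
```

```text
time: 25.37
position: [0.4478, 0.0004, 0.1583]
tool_rot: [-2.324, -2.11, 0.0]
ft_force: [0.4, 1.3, -0.4]
grip_width: 0.747
grip_force: 0.0
time: 25.78
position: [0.4511, 0.0404, 0.1857]
tool_rot: [-2.323, -2.113, 0.006]
ft_force: [-0.5, -0.0, -0.6]
grip_width: 0.747
grip_force: 0.0
[0.45112801 0.04044121 0.18565829] -5.41067643719948
```

View pics/w6.png

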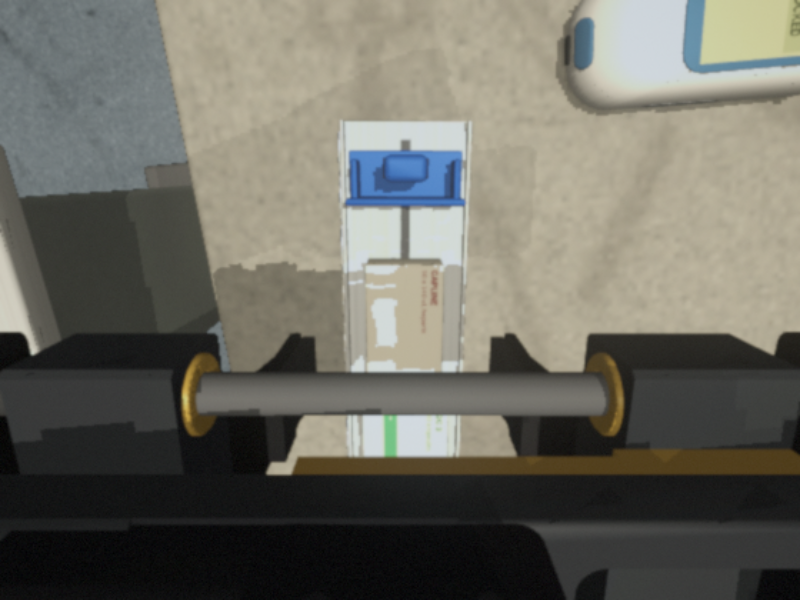

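The capillary stands square in the rail, in line with the ampoule. The grip top is centred at about (406,165) and the stop's face edge is at (406,202).

```bash
python3 - <<'E'
from h import *
s,d=pickle.load(open("w.pkl","rb"))
f=lambda uv,z:p2w(d,np.array([uv])*.7,z)[0]
g=f((406,165),.068);print("grip",g,own(g),rows([*g[:2],.045],TH,s))
print("face top",own(f((405,205),.039)),"cap far edge",own(f((405,264),.032)))
E
```

```text
grip [0.46012372 0.11251139 0.068     ] [0.00164013 0.16991985] (array([ 72.8,   2.7, 140.5]), np.float64(-0.0))
face top [0.00115317 0.14499469] cap far edge [0.00122203 0.1042753 ]
```

```bash
python3 -m crank '[[[30,1,0,0,-0.5],[30,2,0,0,-0.5],[13,0,15,0,-0.5],[0,0,30,0,-0.5],[0,0,35,0,-0.5],[0,0,30,0,-0.5],[0,0,20,0,-0.5],[0,0,10,0,-0.5],[0,0,0,0,-0.5],[0,0,0,0,-0.5]]]' 20
python3 -m crank '[[[0,0,0,0,0.9],[0,0,0,0,0.9],[0,0,0,0,0.9],[0,0,0,0,0.9],[0,0,0,0,0.9],[0,0,0,0,0.9],[0,0,0,0,0.9],[0,0,0,0,0.9]]]'
python3 -m crank '[[[-3,0,0,0,0.9],[-4,0,0,0,0.9],[-5,0,0,0,0.9],[-5,0,0,0,0.9],[-5,0,0,0,0.9],[-5,0,0,0,0.9],[-5,0,0,0,0.9],[-4,0,0,0,0.9],[-3,0,0,0,0.9],[0,0,0,0,0.9]]]'
python3 -c "
from h import *
from bench import ctrl
s=ctrl.get_state();print(own(s['position']))"
```

```text
time: 26.67
position: [0.4609, 0.1115, 0.0461]
tool_rot: [-2.326, -2.11, 0.006]
ft_force: [-0.6, -0.6, 1.4]
grip_width: 0.751
grip_force: 0.0
time: 27.33
position: [0.4596, 0.1138, 0.0468]
tool_rot: [-2.321, -2.109, 0.006]
ft_force: [-5.2, 0.4, 5.6]
grip_width: 0.293
grip_force: 20.0
time: 28.17
position: [0.4558, 0.0748, 0.0468]
tool_rot: [-2.321, -2.108, 0.005]
ft_force: [-6.6, -0.1, 7.6]
grip_width: 0.296
grip_force: 20.0
[0.00085008 0.13196656]
```

```bash
python3 -m crank '[[[-2,0,0,0,0.9],[-2,0,0,0,0.9],[-2,0,0,0,0.9],[-2,0,0,0,0.9],[-2,0,0,0,0.9],[-2,0,0,0,0.9],[-2,0,0,0,0.9],[-2,0,0,0,0.9],[-2,0,0,0,0.9],[0,0,0,0,0.9]]]'
python3 -m crank '[[[-2,0,0,0,0.9],[-1,0,0,0,0.9],[-1,0,0,0,0.9],[-1,0,0,0,0.9],[0,0,0,0,0.9]]]'
python3 -c "
from h import *
from bench import ctrl
s=ctrl.get_state();print(own(s['position']))"
```

```text
time: 29.0
position: [0.4541, 0.0577, 0.0468]
tool_rot: [-2.32, -2.109, 0.004]
ft_force: [-6.4, 1.8, 7.5]
grip_width: 0.297
grip_force: 20.0
time: 29.42
position: [0.4536, 0.053, 0.0468]
tool_rot: [-2.319, -2.109, 0.004]
ft_force: [-7.0, 2.4, 8.0]
grip_width: 0.295
grip_force: 20.0
[0.00077839 0.11009268]
```

```bash
for i in 1 2 ; do python3 -m crank '[[[-1,0,0,0,0.9],[-1,0,0,0,0.9],[0,0,0,0,0.9]]]' | grep -E "pos|ft_f"; done; python3 -m crank '[[[-1,0,0,0,0.9],[0,0,0,0,0.9],[0,0,0,0,0.9]]]' | grep -E "pos|ft_f"
```

```text
position: [0.4534, 0.0511, 0.0468]
ft_force: [-6.2, 2.4, 8.0]
position: [0.4534, 0.0509, 0.0469]
ft_force: [-4.6, 8.3, 6.6]
position: [0.4534, 0.0508, 0.0469]
ft_force: [-5.3, 9.8, 6.8]
```

```bash
python3 -m crank '[[[0,0,0,0,0.3],[0,0,0,0,0],[0,0,0,0,-0.2],[0,0,0,0,-0.3],[0,0,0,0,-0.3],[0,0,-10,0,-0.3],[0,0,-25,0,-0.3],[0,0,-35,0,-0.3],[0,0,-35,0,-0.3],[0,0,-30,0,-0.3]]]'
python3 -m crank '[[[30,0,-10,0,-0.3],[36,0,0,0,-0.3],[36,0,0,0,-0.3],[36,0,0,0,-0.3],[36,0,0,0,-0.3],[30,0,0,0,-0.3],[0,0,0,0,-0.3]]]'
python3 - <<'E'
from h import *
from bench import get_image
d=get_image("top");a=d["pixels"][222:290,195:360];e=get_image("scene")["pixels"][175:305,170:355]
pickle.dump(d,open("top1.pkl","wb"))
a=cv2.resize(a,(600,247),interpolation=cv2.INTER_CUBIC);e=cv2.resize(e,(500,351),interpolation=cv2.INTER_CUBIC)
c=np.zeros((600,600,3),np.uint8);c[:247]=a;c[249:,:500]=e
cv2.imwrite("pics/fin.png",c[:,:,::-1])
E
```

```text
time: 31.0
position: [0.4559, 0.0458, 0.184]
tool_rot: [-2.325, -2.11, -0.002]
ft_force: [0.6, 0.4, 0.1]
grip_width: 0.648
grip_force: 0.0
time: 31.58
position: [0.4739, 0.2571, 0.1914]
tool_rot: [-2.315, -2.122, -0.0]
ft_force: [-0.8, 1.6, -0.2]
grip_width: 0.648
grip_force: 0.0
```

View pics/fin.png

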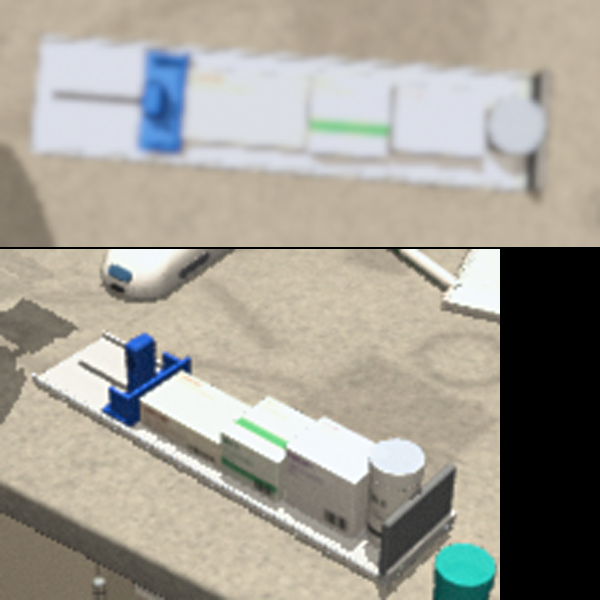

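The row looks closed and in the right order. I'll take one closer look at the joints.

```bash
python3 -m crank '[[[-25,0,-5,0,-0.3],[-38,0,-5,0,-0.3],[-38,0,-5,0,-0.3],[-38,0,-5,0,-0.3],[-38,0,-5,0,-0.3],[-38,0,-5,0,-0.3],[-38,0,-5,0,-0.3],[-38,0,-5,0,-0.3],[-38,0,0,0,-0.3],[-38,0,0,0,-0.3]]]'
python3 -m crank '[[[-30,0,0,0,-0.3],[-10,0,0,0,-0.3],[0,0,0,0,-0.3],[0,0,0,0,-0.3]]]'
python3 look.py w7; python3 - <<'E'
from h import *
s,d=pickle.load(open("w.pkl","rb"));cv2.imwrite("pics/w7c.png",cv2.resize(d["pixels"][0:260,200:370],(523,800))[:600,:,::-1] if 0 else cv2.resize(d["pixels"][0:245,180:380],(490,600),interpolation=cv2.INTER_CUBIC)[:,:,::-1])
E
```

```text
time: 32.52
position: [0.4388, -0.1193, 0.2317]
tool_rot: [-2.326, -2.108, -0.002]
ft_force: [1.0, -0.3, -1.3]
grip_width: 0.654
grip_force: 0.0
time: 32.85
position: [0.4357, -0.1557, 0.2314]
tool_rot: [-2.325, -2.108, -0.001]
ft_force: [0.1, 0.5, -0.3]
grip_width: 0.65
grip_force: 0.0
[ 0.43566863 -0.15570308  0.2313918 ] -5.588340805753872
```

View pics/w7c.png

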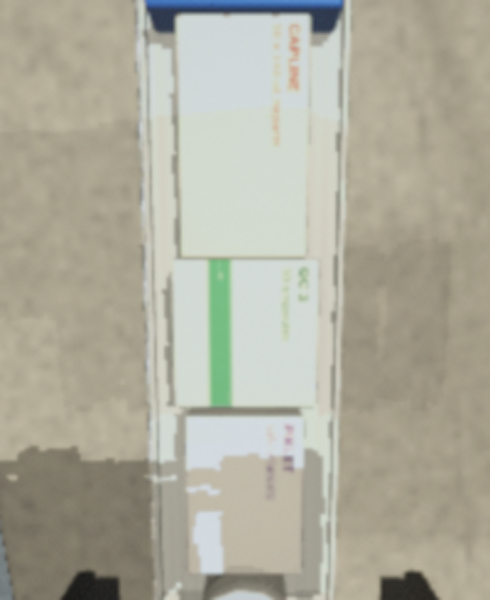

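```bash
python3 - <<'E'
from h import *
s,d=pickle.load(open("w.pkl","rb"))
for n,uv,z in[("cap N",(243,14),.032),("cap S",(243,257),.032),("amp N",(245,261),.049),("amp S",(245,406),.049),("lan N",(245,414),.064),("lan S",(245,573),.064)]:
    p=p2w(d,np.array([[180+uv[0]/2.45,uv[1]/2.449]]),z)[0];print(n,own(p).round(4))
t=pickle.load(open("top1.pkl","rb"));p=p2w(t,np.array([[195+517*165/600,222+124*68/247]]),.088)[0];print("pot",own(p).round(4))
E
```

```text
cap N [0.0007 0.0801]
cap S [ 0.0002 -0.0141]
amp N [ 0.0012 -0.0165]
amp S [ 0.0009 -0.0768]
lan N [ 0.001  -0.0781]
lan S [ 0.0007 -0.1481]
pot [-0.002  -0.1713]
```

The measured edges match the closed-row values within about 2.5 mm, so I'm handing in.

```bash
python3 -c "
from bench import job
print(job.close_job())"
```

```text
the job is handed in; nothing more can be done
None
```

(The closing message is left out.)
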